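# Close the plant-food mill and hold its lid at the run position

### The arm

A 6-joint arm with a two-finger parallel gripper is mounted at the origin on the work surface. World frame = base frame: x ahead of the robot, y to its left, z up, the work surface at z = 0. Lengths are in m, angles in rad, forces in N, time in s.
With the tool pointing down it reaches from about 0.375 to 0.9 m from the base axis. Payload 3.1 kg.
Tool frame: the origin (TCP) lies on the centre line of the jaws, within the pads' length; the fingertips stand ahead of it and the grasp point (between the pads) lies 3 mm ahead of it (robot.tip_reach is the z of the fingertips in the tool frame, in m); z points along the fingers, y is the line along which they close (so a half turn about z gives the same grasp; the last joint's range is limited). The gripper opens to 87 mm and grips with 3 to 60 N. Pads are 19 mm wide; open, the fingers measure 117 mm over their backs; the gripper's body (75 mm by 190 mm) begins 51 mm behind the grasp point.
Start: joints at [0.924, 0.527, 1.433, -0, 1.181, -0.178], TCP at [0.282, 0.558, 0.245] pointing down, gripper open.
Joint ranges: [-3.08, 3.08], [-0.75, 2.2], [0.22, 2.44], [-1.43, 4.57], [0, 2.65], [-2.85, 2.85]. Speed limits (rad/s): [2.79, 2.79, 3.14, 3.14, 3.14, 3.14].

### API

Orientations are given as a unit quaternion [x, y, z, w].
In Python, from rig import sensors, eyes, ticket, robot gives the robot as it stands.
- The arm moves only by the tool drive_tool, never from a script. Its argument "deltas" is a list that holds one entry, the list of rows, each a list of 6 numbers: the shift along the tool's x, y, z in mm, then the turn, a rotation vector about the tool's x, y, z in rad. A call has 1 to 8 rows; each row shifts and turns the commanded pose from where the row before left it, along the tool's axes as they then stand; what a row does not reach is not made up. A row lasts 1/12 s, in which the tool goes at most 41.7 mm and 7.16 degrees, less where a joint would pass 70% of its speed; a pose out of reach is approached as far as the arm can. A call is refused whole if a number of a shift passes 41.7 or a number of a turn 0.125, either way. A call with a gripper value outside its range is refused whole. "gripper" is the opening in per cent of the stroke, from 0 (shut) to 100 (fully open), set as the call begins (left out, the last holds). The fingers move at their own pace and stop on an object; "squeeze" is the grip in N (left out, the last holds). Time passes only in rows, so rows that do not move let the fingers close. It gives the time, the measured TCP pose, the force, the opening and the grip force at its end, in the units of the state.
- sensors.get_obs(): the state, without advancing time (a new reading comes with each control period).
- eyes.camera(name): name is "scene" or "top"; returns a dict with "img" (420x560x3 uint8, red, green, blue), "fov_y" (degrees; the focal length in pixels is half the picture's height over the tangent of half this angle, whatever the lens; pixels are square), "cx", "cy" (the principal point, pixels), "D" ([k1, k2, p1, p2, k3] as OpenCV has them; the pictures are not rectified), "xyz" and "attitude" of the camera in the world. Camera axes: x right, y up, looking along -z (the intrinsics and any distortion apply to the point x, -y, -z); pixel columns grow to the right and rows downward; lengths in m; the calibration is good to about 2 mm. A picture is of the moment at which its call begins. There is no depth.
- ticket.hand_in(): hands the job in; it is judged then, once.
The state is a dict: "time": time; "q": joint angles; "joint_velocities": joint speeds; "joint_torque": joint torques, N m; "position": TCP position; "tool_rot": TCP orientation; "ft_force": force on the tool from outside, world axes, zero at the start; "moment": the same for the moment, N m; "grip_width": finger opening in m; "grip_force": force on a finger pad.
Only numpy, scipy, OpenCV 4.12 (cv2) and the standard library are available. Lean on these libraries where they do the work, as an engineer would, in place of code of your own. Each camera call takes 0.05 s, during which the arm holds its last target. There are 200 camera calls.

### The job

The plant-food tablet mill on the packing bench has just been loaded. First push its drawer fully shut, then put the bayonet lid on, seated flat with its two lugs down through the notches of the neck, and twist it clockwise to half way between where it went in and the lock (45 degrees, the single raised rib on the rim), never as far as the lock click. The lid is sprung and turns back if let go, so finish while still gripping it, held still at half way; leave the other things on the bench where they are.

Things in the scene. Friction and masses are not known exactly. Their poses are not given: they have to be found in the camera images.
- lid: the mill's loose grey lid, 70 mm tall, standing on its spigot. Spigot 76 mm across, 0 to 18 mm up; round cap 100 mm across, 18 to 26 mm up; bar grip above. Two lugs stick out of the spigot under the bar's two ends: 14 mm wide, out to 48 mm from the axis, 2 to 10 mm up. Origin: centre of the underside; z up, x along the bar and through both lugs (a half turn gives the same lid). 0.15 to 0.31 kg
- lid_grip (a point): centre of the lid's upright bar grip, on the lid's axis: bar 84 mm long (x), 18 mm wide, 44 mm tall; this point is 22 mm above the cap's top, 48 mm above the lid's underside. Axes as the lid's. With the lid seated on the neck it is 30 mm above mill_neck
- mill: the mill, fixed: grey housing 170 mm deep (x), 180 mm wide (y), 80 mm tall, with an aluminium drum 114 mm across standing on its middle, up to 150 mm. Origin: centre of the underside; x from front to back, y to its left, z up; drawer in the front (-x) face. Ribs on the drum's rim, outside the cap: a single one 45 degrees clockwise of each notch (half way), a pair at 90 degrees (lock)
- mill_neck (a point): centre of the mill's mouth at the rim's top face, 150 mm above the bench; axes as the mill's. Hole 83 mm across in a 6 mm thick rim; two notches 21 mm wide on the mill's x line, at the front and the back, reaching 51 mm from the axis. The lid goes in with its bar along x (either way round), sinks till its cap lies on the rim, then turns clockwise seen from above, lugs under the rim
- twist (a joint): turn of the sprung ring under the rim that the lid's lugs engage, rad: 0 = entry (lugs at the notches), grows as the lid turns clockwise seen from above; half way is 0.785, the lock clicks at about 1.3, stop 1.5. The lid turns up to 0.16 rad before the ring follows (play); the spring turns it back with 0.08 to 0.2 N m
- drawer (a joint): how far the mill's drawer is open, m: 0 = shut, up to 0.08; it slides along the mill's x axis, out towards -x; stays where it is left, about 1.5 N to move
- drawer_handle (a point): middle of the drawer's straight steel bar handle: a round bar 10 mm thick and 90 mm long along the mill's y axis, 35 mm in front of the drawer's front face, 43 mm above the bench; moves with the drawer; axes as the mill's. With the drawer shut it lies 120 mm in front of the mill's axis
- label_roll: bystander: roll of paper labels, 60 mm across, 40 mm tall; origin under its centre
- food_jar: bystander: closed jar, 60 mm across, 90 mm tall; origin under its centre
- clay_pot: bystander: small empty terracotta pot, 68 mm across, 62 mm tall; origin under its centre
- screw_cap: bystander: plain round black cap, 52 mm across, 18 mm tall; origin under its centre
- scanner: bystander: hand scanner lying down, 155 mm long, 50 mm wide, 34 mm tall; origin under its handle's middle
- bench_brush: bystander: hand brush lying along its x axis; origin under its middle
- nursery_pot: bystander: empty black plant pot, 100 mm across, 85 mm tall; origin under its centre
There are look-alikes about, which are no part of the job. What is shaped like the lid but yellow is not meant.

How it is judged:
By the outcome, as a careful person would: the job done as asked, in the order asked, and still so for the second after the job is handed in, while the arm keeps its last pose, push and grip.
It also fails if it takes over 64 s, if anything falls off the work surface, if the arm or the gripper's body presses on something with over 40 N, if the wrist force passes 120 N, or if a joint passes its speed limit or range.

## Working session

There is one attempt and no reset: what is moved stays moved. The work goes in short steps, Python scripts to look and compute and a tool call to move; the robot and the scene stay as the last step left them, time stands still between calls to the robot, and variables do not carry over. Pictures are saved under pics/ and viewed, at most 10 in all, crops included, and the job is handed in when it is done.

Besides the shell and the picture viewer there is one more tool, called as name(argument=value, ...), one argument or row to a line, values as JSON. drive_tool: Moves the arm, as the interface text tells. Its arguments: {"type":"object","properties":{"deltas":{"type":"array"},"gripper":{"type":"number"},"squeeze":{"type":"number"}},"required":["deltas"]}

```bash
mkdir -p pics; ls
cat > h.py <<'E'
import numpy as np, cv2
from scipy.spatial.transform import Rotation as R
def K(c):
    f=210/np.tan(np.radians(c["fov_y"])/2)
    return np.array([[f,0,c["cx"]],[0,f,c["cy"]],[0,0,1.]])
def rot(c):
    a=np.array(c["attitude"],float)
    return R.from_quat(a).as_matrix() if a.size==4 else a.reshape(3,3)
def ray(c,uv):
    p=cv2.undistortPoints(np.array(uv,float).reshape(-1,1,2),K(c),np.array(c["D"],float)).reshape(-1,2)
    d=np.c_[p[:,0],-p[:,1],-np.ones(len(p))]
    return np.array(c["xyz"],float),d@rot(c).T
def plane(c,uv,z):
    o,d=ray(c,uv); return o+d*((z-o[2])/d[:,2])[:,None]
def proj(c,P):
    p=(np.atleast_2d(P)-np.array(c["xyz"]))@rot(c); p=p*[1,-1,-1]
    return cv2.projectPoints(p,np.zeros(3),np.zeros(3),K(c),np.array(c["D"],float))[0].reshape(-1,2)
def tri(c1,u1,c2,u2):
    o1,d1=ray(c1,[u1]);o2,d2=ray(c2,[u2]);d1=d1[0]/np.linalg.norm(d1);d2=d2[0]/np.linalg.norm(d2)
    s=np.linalg.lstsq(np.c_[d1,-d2],o2-o1,rcond=None)[0]
    a=o1+s[0]*d1;b=o2+s[1]*d2; return (a+b)/2,np.linalg.norm(a-b)
E
python3 - <<'E'
from rig import sensors, eyes, robot
import pickle,cv2
c={n:eyes.camera(n) for n in("scene","top")}
pickle.dump(c,open("c0.pkl","wb"))
for n in c:
    cv2.imwrite(f"pics/{n}0.png",cv2.resize(c[n]["img"][:,:,::-1],(800,600),interpolation=cv2.INTER_CUBIC))
    print(n,{k:v for k,v in c[n].items() if k!="img"})
print(sensors.get_obs(),robot.tip_reach)
E
```

```text
pics
scene {'fov_y': 43.811085359762394, 'cx': 287.72550692242424, 'cy': 209.527636167762, 'D': array([-0.14827028,  0.        ,  0.        ,  0.        ,  0.        ]), 'xyz': array([1.57053406, 0.34142534, 1.00545653]), 'attitude': array([0.24214463, 0.33743215, 0.7492161 , 0.51592708])}
top {'fov_y': 48.654125436335406, 'cx': 283.03807394447733, 'cy': 212.28871370377541, 'D': array([-0.08665401,  0.        ,  0.        ,  0.        ,  0.        ]), 'xyz': array([ 0.343688  , -0.02443837,  1.2807    ]), 'attitude': array([ 0.07751867, -0.06989454, -0.67903318,  0.72664954])}
{'time': 0.1, 'q': array([ 9.24517072e-01,  5.28358454e-01,  1.43380495e+00, -2.71392498e-06,
        1.18138732e+00, -1.78508032e-01]), 'joint_velocities': array([-0.00187088, -0.00187497, -0.00458282,  0.00156886,  0.00091969,
       -0.00034002]), 'joint_torque': array([-4.37878077e-05, -4.40984488e+01, -1.77152574e+01,  6.34470955e-02,
        5.34043845e-02, -4.32275988e-05]), 'position': array([0.28140483, 0.55735961, 0.24366871]), 'tool_rot': array([ 2.31758469e-01,  9.72772868e-01, -8.97462856e-04, -3.91252342e-04]), 'ft_force': array([ 0.81699192,  0.30096875, -0.21431174]), 'moment': array([-0.0355322 ,  0.00782649,  0.01505202]), 'grip_force': 0.0, 'grip_width': 0.08697046022417854} 0.022
```

View pics/scene0.png

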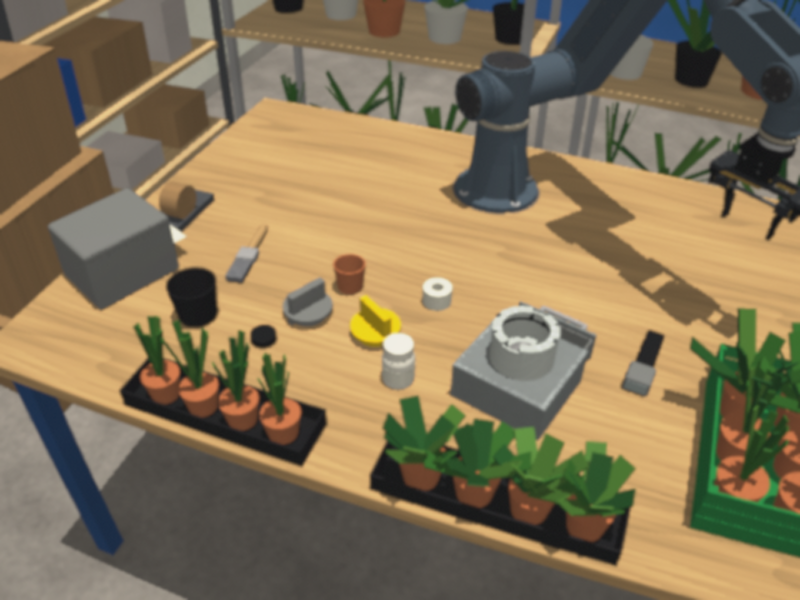

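View pics/top0.png

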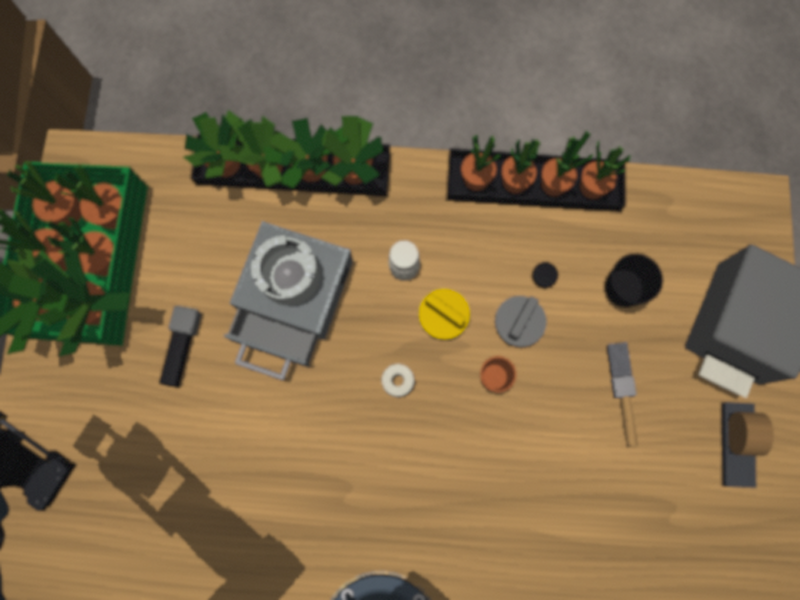

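The scene view shows the lid at about (307,303), the mill drum at (523,340) and the yellow decoy at (375,325). In the top view the lid is at (520,320), the drum at (285,268) and the handle at (264,368), with the drawer open towards the robot. Next I need enlarged crops.

Run:
```python
import pickle,cv2,numpy as np
c=pickle.load(open("c0.pkl","rb"))
def crop(n,u,v,w,s):
    im=c[n]["img"][v:v+int(w*.75),u:u+w,::-1]
    im=cv2.resize(im,(400,300),interpolation=cv2.INTER_CUBIC); return im
t=np.vstack([np.hstack([crop("top",150,150,120,0),crop("top",330,195,80,0)]),np.hstack([crop("scene",305,205,120,0),crop("scene",175,180,80,0)])])
cv2.imwrite("pics/crops.png",t)
```

```text
(no output)
```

View pics/crops.png

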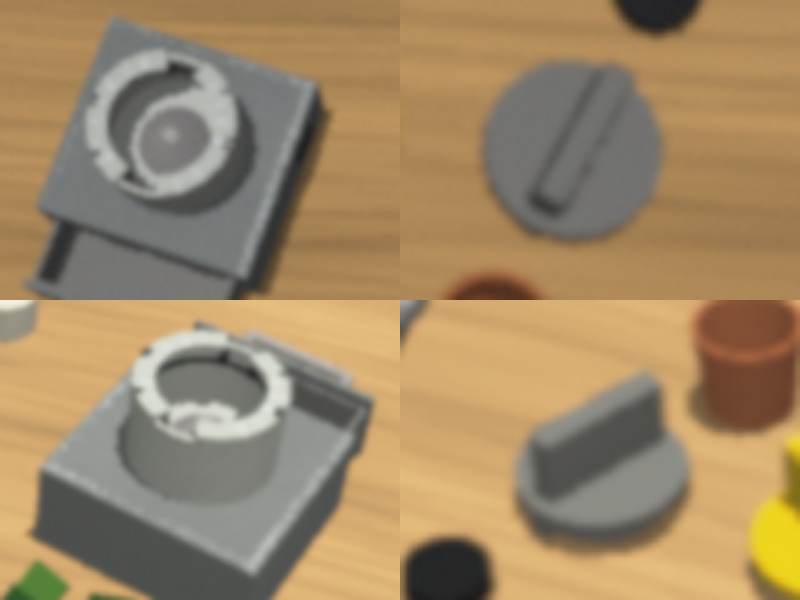

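The crops show the rim as a bright ring with dark notches, at top crop (180,70) and (135,178). The lid's bar runs from (550,193) to (620,70) in the top tile, and in the scene tile its top ends are at (543,437) and (653,378). I'll measure these numerically.

```bash
cat > m.py <<'E'
import pickle,cv2,numpy as np
from h import *
from scipy.optimize import least_squares
c=pickle.load(open("c0.pkl","rb"))
T,S=c["top"],c["scene"]
def fitc(P):
    r=least_squares(lambda q:np.hypot(P[:,0]-q[0],P[:,1]-q[1])-q[2],[*P[:,:2].mean(0),.05],loss="soft_l1",f_scale=.002); return r.x,np.sqrt(np.mean(r.fun**2))
def blob(im,lo,hi,seed,k=0):
    h=cv2.cvtColor(im,cv2.COLOR_RGB2HSV); m=cv2.inRange(h,lo,hi)
    if k: m=cv2.morphologyEx(m,cv2.MORPH_CLOSE,np.ones((k,k)))
    n,l,st,ce=cv2.connectedComponentsWithStats(m)
    ys,xs=np.where(m); j=np.argmin((xs-seed[0])**2+(ys-seed[1])**2); i=l[ys[j],xs[j]]
    q=(l==i).astype(np.uint8); ct=max(cv2.findContours(q,0,1)[0],key=cv2.contourArea)
    return cv2.convexHull(ct).reshape(-1,2).astype(float),st[i]
E
python3 - <<'E'
from m import *
for n,seed in(("top",(200,188)),("scene",(366,240))):
    im=c[n]["img"]
    for v in(150,165,180):
        hull,st=blob(im,(0,0,v),(180,60,255),(seed[0]-25,seed[1]),0)
        e=cv2.fitEllipse(hull.astype(np.float32))
        p,r=fitc(plane(c[n],hull,.15)); print(n,v,st,np.round(e[0],1),np.round(p,4),r)
for n,seed in(("top",(364,228)),("scene",(212,218))):
    im=c[n]["img"]; h=cv2.cvtColor(im,cv2.COLOR_RGB2HSV); print(h[seed[1],seed[0]],im[seed[1],seed[0]])
    for s in(40,60,80):
        hull,st=blob(im,(0,0,40),(180,s,200),seed)
        p,r=fitc(plane(c[n],hull,.022)); print(n,s,st,np.round(p,4),r)
def tc(x,y,u,v,k,ox,oy): return (u+(x-ox)*k,v+(y-oy)*k)
a=tc(550,193,330,195,.2,400,0);b=tc(620,70,330,195,.2,400,0)
A=tc(543,437,175,180,.2,400,300);B=tc(653,378,175,180,.2,400,300)
for x,y in((a,A),(b,B),(a,B),(b,A)):print(tri(T,x,S,y))
print(plane(T,[a,b],.07),plane(S,[A,B],.07))
# notches, housing corners
N=[tc(180,70,150,150,.3,0,0),tc(135,178,150,150,.3,0,0)]
print("notch",plane(T,N,.15))
H=[tc(x,y,150,150,.3,0,0) for x,y in((112,20),(318,85),(248,280),(40,212))]
print("house",plane(T,H,.08))
E
```

```text
top 150 [176 165  45  44 743] [197.6 186.3] [0.6359 0.2162 0.0568] 0.0007559595894884751
top 165 [176 165  24  38 224] [189.5 183.3] [0.6371 0.2203 0.0519] 0.0024515725627876368
top 180 [177 167  21  35 130] [190.1 183.9] [0.6365 0.2208 0.0489] 0.0015158235110278538
scene 150 [ 317  212   94   57 1318] [363.8 240.8] [0.682  0.2403 0.1078] 0.012795856365458763
scene 165 [317 213  75  49 743] [355.2 238.1] [0.6781 0.1789 0.0935] 0.017589022143131138Traceback (most recent call last):
  File "<stdin>", line 6, in <module>
cv2.error: OpenCV(4.12.0) /io/opencv/modules/imgproc/src/shapedescr.cpp:361: error: (-201:Incorrect size of input array) There should be at least 5 points to fit the ellipse in function 'fitEllipseNoDirect'
```

Run:
```python
from m import *
im=S["img"]
hs=cv2.cvtColor(im,cv2.COLOR_RGB2HSV)
for v in(170,175,180,185,190):
    m=cv2.inRange(hs,(0,0,v),(180,70,255)); q=np.zeros_like(m); q[210:268,340:400]=m[210:268,340:400]
    P=cv2.convexHull(np.argwhere(q)[:,::-1].astype(np.int32)).reshape(-1,2).astype(float)
    p,r=fitc(plane(S,P,.15)); e=cv2.fitEllipse(P.astype(np.float32)); print(v,np.round(p,4),r,np.round(e[0],1),tri(T,(197.6,186.3),S,e[0]))
for n,seed in(("top",(364,232)),("scene",(210,222))):
    im=c[n]["img"]; h=cv2.cvtColor(im,cv2.COLOR_RGB2HSV); print(h[seed[1],seed[0]],im[seed[1],seed[0]])
    for s in(40,60,80):
        hull,st=blob(im,(0,0,40),(180,s,200),seed)
        p,r=fitc(plane(c[n],hull,.022)); print(n,s,st,np.round(p,4),r)
def tc(x,y,u,v,k,ox,oy): return (u+(x-ox)*k,v+(y-oy)*k)
a=tc(550,193,330,195,.2,400,0);b=tc(620,70,330,195,.2,400,0)
A=tc(543,437,175,180,.2,400,300);B=tc(653,378,175,180,.2,400,300)
for x,y in((a,A),(b,B),(a,B),(b,A)):print(tri(T,x,S,y))
print(plane(T,[a,b],.07),plane(S,[A,B],.07))
N=[tc(180,70,150,150,.3,0,0),tc(135,178,150,150,.3,0,0)]
print("notch",plane(T,N,.15))
H=[tc(x,y,150,150,.3,0,0) for x,y in((112,20),(318,85),(248,280),(40,212))]
print("house",plane(T,H,.08))
print("handle T",plane(T,[(264*.7,368*.7)],.043))
```

```text
170 [0.6599 0.2368 0.087 ] 0.008568659352195376 [380.5 238. ] (array([0.63862445, 0.23375134, 0.12721782]), np.float64(0.02568454502824196))
175 [0.6359 0.219  0.0633] 0.008085895589418862 [369.8 229.5] (array([0.63578498, 0.2169124 , 0.14776166]), np.float64(0.0005598041231609339))
180 [0.6366 0.2132 0.0601] 0.008634458092068111 [369.2 229.3] (array([0.63586746, 0.2160898 , 0.14809047]), np.float64(0.0009661379986672644))
185 [0.6344 0.2161 0.0607] 0.007681903512094398 [369.4 229.2] (array([0.63573754, 0.21624443, 0.14840284]), np.float64(0.0005177469680169949))
190 [0.632  0.2164 0.0608] 0.007724129506785406 [370.3 228.5] (array([0.63503673, 0.21703564, 0.1501293 ]), np.float64(0.0018302614708628957))
[ 30   5 104] [104 104 102]
top 40 [347 208  35  34 937] [ 0.5908 -0.2272  0.048 ] 0.001197269115266627
top 60 [347 208  35  35 983] [ 0.591  -0.2272  0.0491] 0.00117444107844006
top 80 [ 347  207   36   36 1024] [ 0.5911 -0.2273  0.05  ] 0.001262215989325175
[ 30  13 141] [141 141 134]
scene 40 [199 195  33  33 733] [ 0.5966 -0.2285  0.0524] 0.012141402498389367
scene 60 [198 195  34
[... 200 characters left out ...]
199555116998875))
(array([ 0.60690224, -0.21221782,  0.10985682]), np.float64(0.05193253748088587))
(array([ 0.55706613, -0.21071209,  0.064437  ]), np.float64(0.000918596797204958))
(array([ 0.62621314, -0.245525  ,  0.06480836]), np.float64(0.0002243736935318695))
[[ 0.55592742 -0.20942288  0.07      ]
 [ 0.62504958 -0.24468798  0.07      ]] [[ 0.63141573 -0.24216671  0.07      ]
 [ 0.56310685 -0.20792391  0.07      ]]
notch [[0.67646965 0.20417153 0.15      ]
 [0.58991283 0.22928933 0.15      ]]
house [[0.73601524 0.2788024  0.08      ]
 [0.69176019 0.10529468 0.08      ]
 [0.5291906  0.14676232 0.08      ]
 [0.57237798 0.31823829 0.08      ]]
handle T [[0.4636815  0.25254091 0.043     ]]
```

Measured so far:

| Quantity | Result | Check |
|---|---|---|
| Drum centre | (0.636, 0.216) | height 0.148 and radius 57 mm, both match the text |
| Mill yaw | about -14° | – |
| Drawer | about 56 mm open | – |
| Lid centre | (0.591, -0.227) | radius 50 mm matches |
| Lid bar yaw | -27° | – |

First I'll go to the front of the drawer handle.

drive_tool(
  deltas=[
    [[-30,-23,0,0,0,0],[-30,-23,0,0,0,0],[-30,-23,0,0,0,0],[-30,-23,0,0,0,0],[-30,-23,0,0,0,0],[-30,-23,0,0,0,0],[-30,-23,0,0,0,0],[-30,-23,0,0,0,0]],
  ],
  gripper=0,
  squeeze=10,
)

```text
time: 0.77
position: [0.4132, 0.2836, 0.2443]
tool_rot: [0.232, 0.973, -0.0, -0.0]
ft_force: [-0.1, -0.4, -0.6]
grip_width: 0.0419
grip_force: 0.0
```

drive_tool(
  deltas=[
    [[-16,-10,0,0,0,0],[0,0,0,0,0,-0.075],[0,0,0,0,0,-0.075],[0,0,0,0,0,-0.073],[0,0,0,0,0,0]],
  ],
)

```text
time: 1.18
position: [0.4227, 0.2688, 0.2442]
tool_rot: [0.122, 0.993, -0.0, -0.0]
ft_force: [-1.0, 0.0, 0.2]
grip_width: 0.0086
grip_force: 0.0
```

```bash
cat > to.py <<'E'
import sys,numpy as np
from scipy.spatial.transform import Rotation as R
from rig import sensors
def delta(x,y,z,yaw):
    o=sensors.get_obs(); r=R.from_quat(o["tool_rot"]); t=R.from_euler("z",yaw,degrees=True)*R.from_euler("x",180,degrees=True)
    print("t",o["time"],"pos",np.round(o["position"],4),"xyaw",np.round(np.degrees(np.arctan2(*r.as_matrix()[[1,0],0])),2),"F",np.round(o["ft_force"],1),"M",np.round(o["moment"],3),"w",round(o["grip_width"],4),"gf",o["grip_force"])
    print("shift mm",np.round(r.inv().apply(np.array([x,y,z])-o["position"])*1e3,1),"turn",np.round((r.inv()*t).as_rotvec(),4))
if __name__=="__main__": delta(*map(float,sys.argv[1:]))
E
python3 to.py .4224 .2695 .056 166
python3 - <<'E'
from rig import eyes
import cv2,pickle
c={n:eyes.camera(n) for n in("scene","top")};pickle.dump(c,open("c1.pkl","wb"))
a=cv2.resize(c["top"]["img"][140:290,120:320,::-1],(800,600),interpolation=cv2.INTER_CUBIC)
cv2.imwrite("pics/a1.png",a)
E
```

```text
t 1.1833 pos [0.4227 0.2688 0.2442] xyaw 166.0 F [-1.   0.   0.2] M [ 0.001 -0.02  -0.036] w 0.0086 gf 0.0
shift mm [  0.3   0.7 188.2] turn [-0.0005 -0.0007 -0.    ]
```

View pics/a1.png

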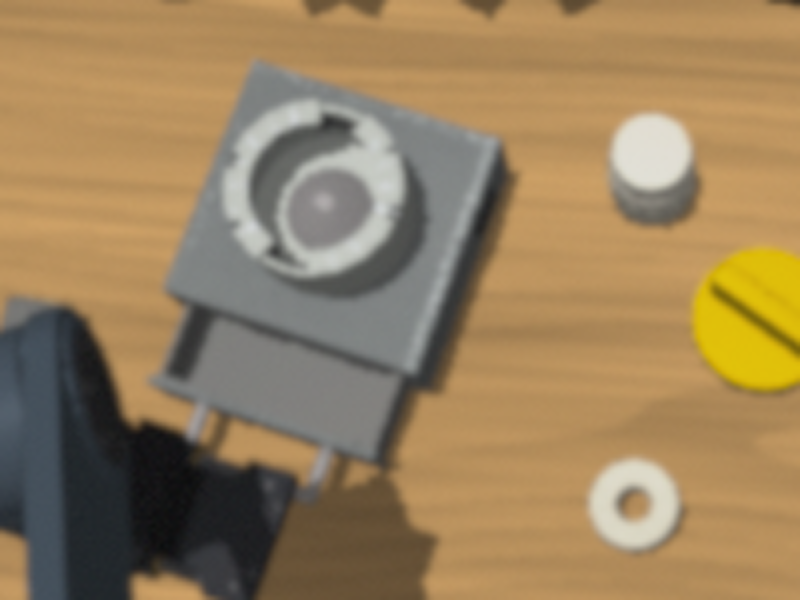

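The crop shows the rim with its notches at (337,122) and (287,258), the drawer open and the gripper hovering behind the handle. I'll descend and measure the mill yaw from the edges.

drive_tool(
  deltas=[
    [[0,0,30,0,0,0],[0,0,30,0,0,0],[0,0,30,0,0,0],[0,0,30,0,0,0],[0,0,30,0,0,0],[0,0,28,0,0,0],[0,0,10,0,0,0],[0,0,0,0,0,0]],
  ],
)

```text
time: 1.95
position: [0.4212, 0.2688, 0.0543]
tool_rot: [0.122, 0.992, -0.001, -0.002]
ft_force: [0.1, 1.0, 0.7]
grip_width: 0.0006
grip_force: 0.0
```

```bash
python3 to.py .4224 .2695 .056 166
python3 - <<'E'
from m import *
u=lambda L:[(120+x/4,140+y/4) for x,y in L]
H=plane(T,u([(256,63),(502,140),(415,378),(168,291)]),.08)[:,:2]
print(H,H.mean(0))
for a,b in((3,0),(2,1)): d=H[b]-H[a];print(np.degrees(np.arctan2(d[1],d[0])),np.hypot(*d))
for a,b in((1,0),(2,3)): d=H[b]-H[a];print(np.degrees(np.arctan2(d[1],d[0]))-90,np.hypot(*d))
N=plane(T,u([(337,122),(287,258)]),.15)[:,:2];d=N[0]-N[1];print("notch",np.degrees(np.arctan2(d[1],d[0])),N.mean(0),np.hypot(*d))
D=plane(T,u([(385,465),(155,382)]),.07)[:,:2];d=D[1]-D[0];print("drawer",np.degrees(np.arctan2(d[1],d[0]))-90,D)
E
```

```text
t 1.95 pos [0.4212 0.2688 0.0543] xyaw 165.93 F [0.1 1.  0.7] M [ 0.098 -0.011  0.021] w 0.0006 gf 0.0
shift mm [-1.   0.9 -1.7] turn [-0.0031 -0.0046 -0.0012]
[[0.73679752 0.27778668]
 [0.69317414 0.10514607]
 [0.52775166 0.14834399]
 [0.57467441 0.31852087]] [0.63309943 0.2124494 ]
-14.103881796521135 0.1671621261984468
-14.63521707671279 0.17096974917731542
-14.180844721609176 0.17806678797812608
-15.41509062180188 0.17652737689452544
notch -13.75034180391292 [0.6325695  0.21474946] 0.09319803976749483
drawer -15.563012222987624 [[0.47046059 0.16409006]
 [0.51461177 0.32261685]]
```

drive_tool(
  deltas=[
    [[-8,0,0,0,0,0],[-10,0,0,0,0,0],[-10,0,0,0,0,0],[-10,0,0,0,0,0],[-10,0,0,0,0,0],[-10,0,0,0,0,0],[-10,0,0,0,0,0],[-4,0,0,0,0,0]],
  ],
)

```text
time: 2.62
position: [0.4952, 0.2513, 0.057]
tool_rot: [0.122, 0.992, 0.0, 0.001]
ft_force: [-1.9, 0.8, 1.1]
grip_width: 0.0006
grip_force: 0.8
```

drive_tool(
  deltas=[
    [[-3,0,0,0,0,0],[-2,0,0,0,0,0],[-2,0,0,0,0,0],[0,0,0,0,0,0]],
  ],
)

```text
time: 2.95
position: [0.4995, 0.25, 0.0564]
tool_rot: [0.122, 0.993, -0.0, -0.0]
ft_force: [-0.4, 0.5, 0.5]
grip_width: 0.0002
grip_force: 0.2
```

```bash
python3 to.py .5053 .2488 .056 166
```

```text
t 2.95 pos [0.4995 0.25   0.0564] xyaw 165.99 F [-0.4  0.5  0.5] M [-0.033  0.068  0.04 ] w 0.0002 gf 0.1932054664939642
shift mm [-5.9  0.2  0.4] turn [-0.0003 -0.     -0.0002]
```

drive_tool(
  deltas=[
    [[-2,0,0,0,0,0],[-2,0,0,0,0,0],[0,0,0,0,0,0]],
  ],
)

```text
time: 3.2
position: [0.5035, 0.249, 0.0565]
tool_rot: [0.122, 0.993, -0.0, 0.0]
ft_force: [-0.5, -0.1, -0.1]
grip_width: 0.0002
grip_force: 0.5
```

drive_tool(
  deltas=[
    [[-1.5,0,0,0,0,0],[-1.5,0,0,0,0,0],[0,0,0,0,0,0]],
  ],
)

```text
time: 3.45
position: [0.504, 0.2488, 0.0563]
tool_rot: [0.122, 0.992, -0.0, -0.002]
ft_force: [-5.6, 2.6, 2.6]
grip_width: 0.0006
grip_force: 2.9
```

drive_tool(
  deltas=[
    [[-2,0,0,0,0,0],[0,0,0,0,0,0],[0,0,0,0,0,0]],
  ],
)

```text
time: 3.7
position: [0.5042, 0.2487, 0.0563]
tool_rot: [0.122, 0.992, -0.0, -0.004]
ft_force: [-7.6, 4.9, 4.1]
grip_width: 0.0004
grip_force: 4.4
```

drive_tool(
  deltas=[
    [[20,0,0,0,0,0],[25,0,0,0,0,0],[5,0,-20,0,0,0],[0,0,-35,0,0,0],[0,0,-35,0,0,0],[0,0,-35,0,0,0],[0,0,-35,0,0,0],[0,0,0,0,0,0]],
  ],
  gripper=100,
)

```text
time: 4.37
position: [0.4646, 0.2616, 0.2236]
tool_rot: [0.122, 0.993, 0.003, 0.008]
ft_force: [0.6, -0.1, -0.2]
grip_width: 0.0457
grip_force: 0.0
```

```bash
python3 to.py .591 -.2273 .215 153
```

```text
t 4.3667 pos [0.4646 0.2616 0.2236] xyaw 166.0 F [ 0.6 -0.1 -0.2] M [ 0.015 -0.035 -0.   ] w 0.0457 gf 0.0
shift mm [-240.8 -443.9    8.3] turn [0.0099 0.0133 0.2269]
```

The drawer is blocked solid at its stop, and the TCP stopped where the shut geometry predicts. Next is the lid.

drive_tool(
  deltas=[
    [[-18.5,-34,0,0,0,0],[-18.5,-34,0,0,0,0],[-18.5,-34,0,0,0,0],[-18.5,-34,0,0,0,0],[-18.5,-34,0,0,0,0],[-18.5,-34,0,0,0,0],[-18.5,-34,0,0,0,0],[-18.5,-34,0,0,0,0]],
  ],
)

```text
time: 5.03
position: [0.538, -0.0421, 0.2164]
tool_rot: [0.122, 0.993, -0.0, 0.001]
ft_force: [0.4, 0.4, -0.6]
grip_width: 0.0865
grip_force: 0.0
```

drive_tool(
  deltas=[
    [[-18.5,-34,0,0,0,0],[-18.5,-34,0,0,0,0],[-18.5,-34,0,0,0,0],[-18.5,-34,0,0,0,0],[-18.5,-34,0,0,0,0],[0,0,0,0,0,0.1],[0,0,0,0,0,0.12],[0,0,0,0,0,0]],
  ],
)

```text
time: 5.7
position: [0.586, -0.2286, 0.2158]
tool_rot: [0.232, 0.973, -0.0, 0.0]
ft_force: [-0.6, -0.1, -0.3]
grip_width: 0.087
grip_force: 0.0
```

```bash
python3 to.py .591 -.2273 .12 153
python3 - <<'E'
from rig import eyes
import cv2,pickle,numpy as np
c={n:eyes.camera(n) for n in("scene","top")};pickle.dump(c,open("c2.pkl","wb"))
a=cv2.resize(c["scene"]["img"][110:260,130:330,::-1],(800,600),interpolation=cv2.INTER_CUBIC)
b=cv2.resize(c["top"]["img"][140:290,120:320,::-1],(800,600),interpolation=cv2.INTER_CUBIC)
cv2.imwrite("pics/a2.png",np.vstack([a[::2,::2],b[::2,::2]]))
E
```

```text
t 5.7 pos [ 0.586  -0.2286  0.2158] xyaw 153.15 F [-0.6 -0.1 -0.3] M [0.012 0.026 0.056] w 0.087 gf 0.0
shift mm [-3.8  3.4 95.8] turn [-0.0002  0.0005  0.0026]
```

View pics/a2.png

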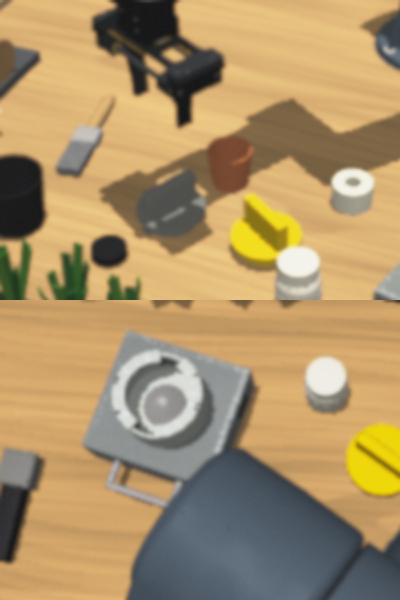

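The picture shows the drawer flush with the housing front, the handle close to the mill, and the open gripper above the lid. I'll descend.

drive_tool(
  deltas=[
    [[-4,3,25,0,0,0],[0,0,30,0,0,0],[0,0,30,0,0,0],[0,0,30,0,0,0],[0,0,25,0,0,0],[0,0,15,0,0,0],[0,0,0,0,0,0],[0,0,0,0,0,0]],
  ],
)

```text
time: 6.47
position: [0.5906, -0.2254, 0.0609]
tool_rot: [0.229, 0.973, 0.0, -0.001]
ft_force: [0.5, -1.1, -0.5]
grip_width: 0.0871
grip_force: 0.0
```

```bash
python3 to.py .591 -.2273 .053 153
```

```text
t 6.4667 pos [ 0.5906 -0.2254  0.0609] xyaw 153.52 F [ 0.5 -1.1 -0.5] M [-0.    -0.032 -0.055] w 0.0871 gf 0.0
shift mm [-1.2 -1.5  7.9] turn [-0.     -0.0015  0.009 ]
```

drive_tool(
  deltas=[
    [[0,0,4,0,0,0],[0,0,3,0,0,0],[0,0,0,0,0,0]],
  ],
)

```text
time: 6.72
position: [0.5913, -0.2263, 0.0554]
tool_rot: [0.23, 0.973, -0.0, 0.001]
ft_force: [-0.7, 0.3, -0.2]
grip_width: 0.0871
grip_force: 0.0
```

drive_tool(
  deltas=[
    [[0,0,0,0,0,0],[0,0,0,0,0,0],[0,0,0,0,0,0],[0,0,0,0,0,0],[0,0,0,0,0,0],[0,0,0,0,0,0],[0,0,0,0,0,0],[0,0,0,0,0,0]],
  ],
  gripper=0,
  squeeze=15,
)

```text
time: 7.38
position: [0.5908, -0.2262, 0.0545]
tool_rot: [0.23, 0.973, 0.0, -0.0]
ft_force: [-0.7, 0.1, -0.0]
grip_width: 0.0417
grip_force: 0.0
```

drive_tool(
  deltas=[
    [[0,0,0,0,0,0],[0,0,0,0,0,0],[0,0,0,0,0,0],[0,0,0,0,0,0],[0,0,0,0,0,0]],
  ],
  squeeze=50,
)

```text
time: 7.8
position: [0.5907, -0.2263, 0.0545]
tool_rot: [0.23, 0.973, -0.0, -0.0]
ft_force: [-0.4, 0.2, -0.2]
grip_width: 0.0177
grip_force: 50.0
```

```bash
python3 to.py .591 -.2273 .053 153
```

```text
t 7.8 pos [ 0.5907 -0.2263  0.0545] xyaw 153.37 F [-0.4  0.2 -0.2] M [-0.033  0.064  0.005] w 0.0177 gf 49.97829239058774
shift mm [-0.8 -0.8  1.5] turn [-0.0002 -0.0002  0.0065]
```

Gripped at 17.7 mm, which matches the 18 mm bar. Now I'll lift.

drive_tool(
  deltas=[
    [[0,0,-10,0,0,0],[0,0,-25,0,0,0],[0,0,-30,0,0,0],[0,0,-30,0,0,0],[0,0,-30,0,0,0],[0,0,-30,0,0,0],[0,0,-25,0,0,0],[0,0,-10,0,0,0]],
  ],
)

```text
time: 8.47
position: [0.5923, -0.2268, 0.2492]
tool_rot: [0.23, 0.973, -0.001, 0.003]
ft_force: [0.1, 0.1, -1.1]
grip_width: 0.0172
grip_force: 50.0
```

```bash
python3 to.py .6358 .2163 .245 165.7
```

```text
t 8.4667 pos [ 0.5923 -0.2268  0.2492] xyaw 153.38 F [ 0.1  0.1 -1.1] M [-0.036 -0.062  0.033] w 0.0172 gf 49.97233203233918
shift mm [159.7 415.6   2.9] turn [-0.0011  0.0071 -0.215 ]
```

drive_tool(
  deltas=[
    [[10,25,0,0,0,0],[14,36,0,0,0,0],[14,36,0,0,0,0],[14,36,0,0,0,0],[14,36,0,0,0,0],[14,36,0,0,0,0],[14,36,0,0,0,0],[14,36,0,0,0,0]],
  ],
)

```text
time: 9.13
position: [0.6173, 0.0718, 0.2435]
tool_rot: [0.23, 0.973, -0.0, -0.001]
ft_force: [-0.9, -0.6, -2.5]
grip_width: 0.0178
grip_force: 50.0
```

drive_tool(
  deltas=[
    [[14,36,0,0,0,0],[14,36,0,0,0,0],[14,36,0,0,0,0],[9,31,0,0,0,0],[0,0,0,0,0,-0.11],[0,0,0,0,0,-0.105],[0,0,0,0,0,0],[0,0,0,0,0,0]],
  ],
)

```text
time: 9.8
position: [0.6343, 0.217, 0.2434]
tool_rot: [0.126, 0.992, -0.0, -0.001]
ft_force: [0.5, 0.1, -1.8]
grip_width: 0.0175
grip_force: 50.0
```

```bash
python3 to.py .6358 .2163 .215 165.7
python3 - <<'E'
from rig import eyes
import cv2,pickle,numpy as np
c={n:eyes.camera(n) for n in("scene","top")};pickle.dump(c,open("c3.pkl","wb"))
a=cv2.resize(c["scene"]["img"][170:290,290:450,::-1],(800,600),interpolation=cv2.INTER_CUBIC)
cv2.imwrite("pics/a3.png",a)
E
```

```text
t 9.8 pos [0.6343 0.217  0.2434] xyaw 165.55 F [ 0.5  0.1 -1.8] M [0.034 0.036 0.026] w 0.0175 gf 49.971710383251775
shift mm [-1.7 -0.3 28.4] turn [-0.0009 -0.0023 -0.0027]
```

View pics/a3.png

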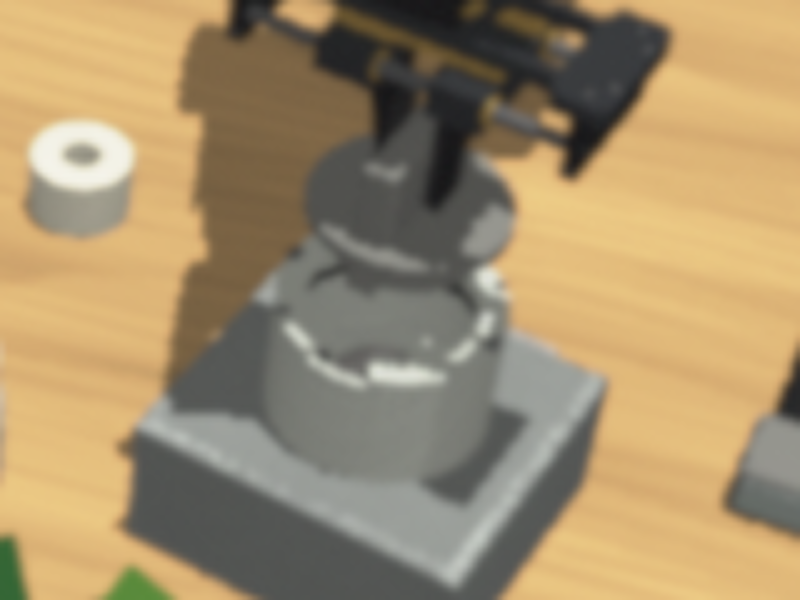

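The lid hangs level above the mouth. In the crop the cap spans u 307–515 and the rim 267–507. I'll check both against their projections while moving to just above the rim.

drive_tool(
  deltas=[
    [[-1.5,0,10,0,0,0],[0,0,15,0,0,0],[0,0,7,0,0,0],[0,0,0,0,0,0],[0,0,0,0,0,0]],
  ],
)

```text
time: 10.32
position: [0.6362, 0.2162, 0.2116]
tool_rot: [0.125, 0.992, -0.0, -0.001]
ft_force: [-0.5, 0.4, -1.3]
grip_width: 0.0178
grip_force: 50.0
```

```bash
python3 to.py .6358 .2163 .1865 165.7
python3 - <<'E'
from m import *
a=np.linspace(0,2*np.pi,180)
def ext(cx,cy,z,r):
    p=(proj(S,np.c_[cx+r*np.cos(a),cy+r*np.sin(a),0*a+z])-[290,170])*5; return np.round([p[:,0].min(),p[:,0].max(),p[:,1].min(),p[:,1].max()])
print("cap",ext(.6343,.217,.211,.05),"rim",ext(.6358,.2163,.15,.057))
E
```

```text
t 10.3167 pos [0.6362 0.2162 0.2116] xyaw 165.63 F [-0.5  0.4 -1.3] M [ 0.029 -0.007  0.029] w 0.0178 gf 49.97232403897215
shift mm [ 0.4  0.  25.1] turn [-0.0007 -0.0018 -0.0012]
cap [309. 522. 129. 269.] rim [280. 516. 216. 377.]
```

Run:
```python
from m import *
def fitr(P,r0,x0):
    r=least_squares(lambda q:np.hypot(P[:,0]-q[0],P[:,1]-q[1])-r0,x0,loss="cauchy",f_scale=.0008); d=np.hypot(P[:,0]-r.x[0],P[:,1]-r.x[1])-r0
    return np.round(r.x,4),(abs(d)<.0015).sum(),len(P)
# rim outer edge: strongest radial gradient along predicted circle normals, per view
def rim(C,x0,z,r0,chan,span=.012):
    g=cv2.GaussianBlur(C["img"],(0,0),.7).astype(np.float32)
    if chan=="sat": f=g.max(2)-g.min(2)
    else: f=g.mean(2)
    out=[]
    for t in np.radians(np.arange(0,360,4)):
        rr=r0+np.linspace(-span,span,49); P=np.c_[x0[0]+rr*np.cos(t),x0[1]+rr*np.sin(t),0*rr+z]
        uv=proj(C,P).astype(np.float32); v=cv2.remap(f,uv[:,0].reshape(1,-1),uv[:,1].reshape(1,-1),1)[0]
        d=np.gradient(v); k=np.argmin(d) if chan!="sat" else np.argmax(d)
        if abs(d[k])>1.2: out.append(P[k,:2])
    return np.array(out)
for n,C in(("top",T),("scene",S)):
    for ch in("mean",):
        x=np.array([.6358,.2163])
        for _ in range(3):
            P=rim(C,x,.15,.057,ch); o=fitr(P,.057,x); x=o[0]
        print("rim",n,ch,o,fitc(P))
c3=pickle.load(open("c3.pkl","rb"))
for n in("scene",):
    x=np.array([.6343,.217])
    for _ in range(3):
        P=rim(c3[n],x,.2434-.0545+.026,.05,"sat"); o=fitr(P,.05,x); x=o[0]
    print("cap",n,o,fitc(P))
```

```text
rim top mean (array([0.6353, 0.2155]), np.int64(71), 90) (array([0.63552191, 0.2154483 , 0.0571799 ]), np.float64(0.0022633948861796164))
rim scene mean (array([0.6404, 0.2133]), np.int64(52), 86) (array([0.6407214 , 0.21328589, 0.05661878]), np.float64(0.003118182298005051))
cap scene (array([0.6428, 0.2145]), np.int64(43), 57) (array([0.64262694, 0.21461943, 0.05026105]), np.float64(0.0020304792792433628))
```

The estimates converge on an axis at about (0.6347, 0.2158). I'll shift there and descend slowly.

drive_tool(
  deltas=[
    [[1.4,-0.7,0,0,0,0],[0,0,3,0,0,0],[0,0,3,0,0,0],[0,0,2,0,0,0],[0,0,2,0,0,0],[0,0,2,0,0,0],[0,0,0,0,0,0]],
  ],
)

```text
time: 10.9
position: [0.6348, 0.2163, 0.2]
tool_rot: [0.125, 0.992, -0.0, -0.0]
ft_force: [0.1, -0.3, -2.2]
grip_width: 0.0176
grip_force: 50.0
```

```bash
python3 to.py .6347 .2158 .1865 165.6
```

```text
t 10.9 pos [0.6348 0.2163 0.2   ] xyaw 165.69 F [ 0.1 -0.3 -2.2] M [0.003 0.048 0.025] w 0.0176 gf 49.97219874174334
shift mm [-0.1 -0.5 13.5] turn [-0.0004 -0.0008  0.0016]
```

The spigot is entering with no contact force. I'll continue down.

drive_tool(
  deltas=[
    [[0,0,2,0,0,0],[0,0,2,0,0,0],[0,0,2,0,0,0],[0,0,2,0,0,0],[0,0,0,0,0,0]],
  ],
)

```text
time: 11.32
position: [0.6347, 0.2162, 0.1919]
tool_rot: [0.125, 0.992, -0.0, -0.001]
ft_force: [0.6, 0.4, -2.8]
grip_width: 0.0179
grip_force: 50.0
```

drive_tool(
  deltas=[
    [[0,0,2,0,0,0],[0,0,2,0,0,0],[0,0,1,0,0,0],[0,0,0,0,0,0]],
  ],
)

```text
time: 11.65
position: [0.6348, 0.2162, 0.1872]
tool_rot: [0.125, 0.992, -0.0, -0.0]
ft_force: [-0.4, 0.4, -1.7]
grip_width: 0.0178
grip_force: 50.0
```

```bash
python3 to.py .6347 .2158 .1865 165.6
```

```text
t 11.65 pos [0.6348 0.2162 0.1872] xyaw 165.69 F [-0.4  0.4 -1.7] M [-0.016  0.003  0.009] w 0.0178 gf 49.972158675373066
shift mm [ 0.  -0.4  0.7] turn [-0.0002 -0.0007  0.0015]
```

drive_tool(
  deltas=[
    [[0,0,1,0,0,0],[0,0,0.5,0,0,0],[0,0,0,0,0,0],[0,0,0,0,0,0]],
  ],
)

```text
time: 11.98
position: [0.6352, 0.2163, 0.1865]
tool_rot: [0.125, 0.992, 0.0, 0.0]
ft_force: [-0.5, -0.6, 0.8]
grip_width: 0.0177
grip_force: 50.0
```

drive_tool(
  deltas=[
    [[0,0,1,0,0,0],[0,0,0,0,0,0],[0,0,0,0,0,0]],
  ],
)

```text
time: 12.23
position: [0.6352, 0.2163, 0.1865]
tool_rot: [0.125, 0.992, 0.0, 0.001]
ft_force: [-2.6, -0.4, 5.2]
grip_width: 0.0178
grip_force: 50.0
```

Seated: contact came at TCP z = 0.1865, exactly as predicted. I'll start the clockwise twist in stages and watch the moment.

drive_tool(
  deltas=[
    [[0,0,-0.6,0,0,0.02],[0,0,0,0,0,0.02],[0,0,0,0,0,0]],
  ],
)

```text
time: 12.48
position: [0.6355, 0.2163, 0.1865]
tool_rot: [0.145, 0.989, 0.0, 0.001]
ft_force: [-1.9, -0.1, 6.2]
grip_width: 0.0179
grip_force: 50.0
```

```bash
python3 to.py .6352 .2163 .1865 120
```

```text
t 12.4833 pos [0.6355 0.2163 0.1865] xyaw 163.35 F [-1.9 -0.1  6.2] M [-0.079  0.312  0.096] w 0.0179 gf 50.00347134482581
shift mm [ 0.3 -0.1  0. ] turn [0.0009 0.0011 0.7567]
```

drive_tool(
  deltas=[
    [[0,0,0,0,0,0.03],[0,0,0,0,0,0.03],[0,0,0,0,0,0]],
  ],
)

```text
time: 12.73
position: [0.6356, 0.2162, 0.1866]
tool_rot: [0.174, 0.985, 0.0, 0.001]
ft_force: [-0.3, -0.4, 5.3]
grip_width: 0.0179
grip_force: 50.0
```

```bash
python3 to.py .6352 .2163 .1865 120
```

```text
t 12.7333 pos [0.6356 0.2162 0.1866] xyaw 159.93 F [-0.3 -0.4  5.3] M [-0.153  0.308  0.163] w 0.0179 gf 50.01185747256386
shift mm [ 0.4 -0.1  0.1] turn [0.0009 0.0013 0.6969]
```

drive_tool(
  deltas=[
    [[0,0,0,0,0,0.03],[0,0,0,0,0,0.03],[0,0,0,0,0,0]],
  ],
)

```text
time: 12.98
position: [0.6355, 0.2161, 0.1865]
tool_rot: [0.204, 0.979, -0.0, 0.001]
ft_force: [-1.7, -1.9, 6.0]
grip_width: 0.0175
grip_force: 50.0
```

```bash
python3 to.py .6352 .2163 .1865 120
```

```text
t 12.9833 pos [0.6355 0.2161 0.1865] xyaw 156.5 F [-1.7 -1.9  6. ] M [-0.158  0.299  0.17 ] w 0.0175 gf 50.01591040891071
shift mm [0.4 0.1 0. ] turn [6.00e-04 1.30e-03 6.37e-01]
```

drive_tool(
  deltas=[
    [[0,0,0,0,0,0.04],[0,0,0,0,0,0.04],[0,0,0,0,0,0.04],[0,0,0,0,0,0.04],[0,0,0,0,0,0]],
  ],
)

```text
time: 13.4
position: [0.6354, 0.2159, 0.1865]
tool_rot: [0.281, 0.96, -0.0, 0.001]
ft_force: [-1.1, -1.8, 5.6]
grip_width: 0.0175
grip_force: 50.0
```

```bash
python3 to.py .6352 .2163 .1865 120
```

```text
t 13.4 pos [0.6354 0.2159 0.1865] xyaw 147.31 F [-1.1 -1.8  5.6] M [-0.253  0.36   0.131] w 0.0175 gf 50.01448967435863
shift mm [0.4 0.3 0. ] turn [2.000e-04 1.300e-03 4.767e-01]
```

drive_tool(
  deltas=[
    [[0,0,-0.8,0,0,0],[0,0,-0.6,0,0,0],[0,0,0,0,0,0]],
  ],
)

```text
time: 13.65
position: [0.6353, 0.2159, 0.1866]
tool_rot: [0.281, 0.96, -0.0, 0.0]
ft_force: [1.1, -1.9, -0.0]
grip_width: 0.0174
grip_force: 50.0
```

```bash
cat > mo.py <<'E'
from rig import sensors,eyes
import numpy as np
from scipy.spatial.transform import Rotation as R
L=[]
for i in range(6):
    eyes.camera("top"); o=sensors.get_obs(); m=R.from_quat(o["tool_rot"]).as_matrix(); L.append([np.degrees(np.arctan2(m[1,0],m[0,0])),*o["ft_force"],o["moment"][2],*o["position"]])
print(o["time"],np.round(np.mean(L,0),4),"sdMz",np.std(L,0)[4].round(3))
E
python3 mo.py
```

```text
13.95 [ 1.473522e+02  6.932000e-01 -1.947500e+00 -1.338200e+00  1.310000e-01
  6.353000e-01  2.159000e-01  1.866000e-01] sdMz 0.044
```

drive_tool(
  deltas=[
    [[0,0,0,0,0,-0.05],[0,0,0,0,0,-0.05],[0,0,0,0,0,-0.05],[0,0,0,0,0,-0.02],[0,0,0,0,0,0],[0,0,0,0,0,0]],
  ],
)

```text
time: 14.45
position: [0.6348, 0.216, 0.1866]
tool_rot: [0.199, 0.98, -0.0, -0.0]
ft_force: [0.3, -2.5, -2.3]
grip_width: 0.0179
grip_force: 50.0
```

```bash
python3 mo.py
```

```text
14.75 [ 1.570687e+02  8.971000e-01 -2.573100e+00 -3.160000e+00  8.130000e-02
  6.348000e-01  2.161000e-01  1.867000e-01] sdMz 0.008
```

drive_tool(
  deltas=[
    [[0,0,0,0,0,-0.04],[0,0,0,0,0,0],[0,0,0,0,0,0]],
  ],
)

```text
time: 15.0
position: [0.6347, 0.2163, 0.1868]
tool_rot: [0.179, 0.984, -0.0, -0.0]
ft_force: [0.7, -2.5, -3.5]
grip_width: 0.0177
grip_force: 50.0
```

```bash
python3 mo.py
```

```text
15.3 [ 1.593534e+02 -2.022000e-01 -1.608500e+00 -3.914500e+00  8.130000e-02
  6.347000e-01  2.163000e-01  1.869000e-01] sdMz 0.019
```

drive_tool(
  deltas=[
    [[0,0,0,0,0,-0.03],[0,0,0,0,0,0],[0,0,0,0,0,0]],
  ],
)

```text
time: 15.55
position: [0.6348, 0.2164, 0.1869]
tool_rot: [0.165, 0.986, -0.0, -0.0]
ft_force: [-0.9, -1.2, -3.2]
grip_width: 0.0176
grip_force: 50.0
```

```bash
python3 mo.py
```

```text
15.85 [ 1.61078e+02 -5.51800e-01 -1.61040e+00 -3.05610e+00  9.28000e-02
  6.34800e-01  2.16400e-01  1.87000e-01] sdMz 0.049
```

drive_tool(
  deltas=[
    [[0,0,0,0,0,-0.03],[0,0,0,0,0,0],[0,0,0,0,0,0]],
  ],
)

```text
time: 16.1
position: [0.6355, 0.2168, 0.1875]
tool_rot: [0.15, 0.989, 0.001, 0.001]
ft_force: [-0.5, 1.1, -2.7]
grip_width: 0.0177
grip_force: 50.0
```

```bash
python3 mo.py
```

```text
16.4 [ 1.627926e+02  7.960000e-02 -1.295000e-01 -2.273600e+00  1.280000e-02
  6.353000e-01  2.165000e-01  1.873000e-01] sdMz 0.032
```

The ring engages at a tool yaw of about 162°, so ring half way is about 117° and bar-at-rib is about 120.6°. I'll aim for 118°, pressing lightly so the lid stays seated.

drive_tool(
  deltas=[
    [[0,0,1,0,0,0],[0,0,0.5,0,0,0.05],[0,0,0,0,0,0.06],[0,0,0,0,0,0.06],[0,0,0,0,0,0.06],[0,0,0,0,0,0.06],[0,0,0,0,0,0.06],[0,0,0,0,0,0.05]],
  ],
)

```text
time: 17.07
position: [0.6352, 0.216, 0.1865]
tool_rot: [0.344, 0.939, -0.0, 0.0]
ft_force: [-1.7, -1.2, 2.1]
grip_width: 0.0176
grip_force: 50.0
```

drive_tool(
  deltas=[
    [[0,0,0,0,0,0.06],[0,0,0,0,0,0.06],[0,0,0,0,0,0.06],[0,0,0,0,0,0.06],[0,0,0,0,0,0.06],[0,0,0,0,0,0.04],[0,0,0,0,0,0],[0,0,0,0,0,0]],
  ],
)

```text
time: 17.73
position: [0.6353, 0.2161, 0.1865]
tool_rot: [0.496, 0.868, 0.0, 0.0]
ft_force: [-1.3, -1.9, 3.6]
grip_width: 0.0177
grip_force: 50.0
```

```bash
python3 to.py .6352 .2162 .1865 118; python3 mo.py
```

```text
t 17.7333 pos [0.6353 0.2161 0.1865] xyaw 120.48 F [-1.3 -1.9  3.6] M [-0.247  0.325  0.051] w 0.0177 gf 50.0030141272191
shift mm [ 0.2 -0.  -0. ] turn [0.0006 0.0007 0.0432]
18.0333 [ 1.204571e+02 -2.034500e+00 -1.435200e+00  5.423300e+00  6.080000e-02
  6.353000e-01  2.161000e-01  1.865000e-01] sdMz 0.014
```

drive_tool(
  deltas=[
    [[0,0,-0.5,0,0,0.022],[0,0,0,0,0,0.02],[0,0,0,0,0,0],[0,0,0,0,0,0]],
  ],
)

```text
time: 18.37
position: [0.6354, 0.2161, 0.1865]
tool_rot: [0.515, 0.857, 0.0, 0.0]
ft_force: [-2.0, -2.0, 5.8]
grip_width: 0.0178
grip_force: 50.0
```

```bash
python3 mo.py
python3 - <<'E'
from rig import eyes
import cv2,pickle,numpy as np
c={n:eyes.camera(n) for n in("scene","top")};pickle.dump(c,open("c4.pkl","wb"))
a=cv2.resize(c["scene"]["img"][185:260,315:415,::-1],(800,600),interpolation=cv2.INTER_CUBIC)
b=cv2.resize(c["top"]["img"][145:220,145:245,::-1],(800,600),interpolation=cv2.INTER_CUBIC)
cv2.imwrite("pics/a4.png",np.hstack([a[::2,::2],b[::2,::2]]))
E
```

```text
18.6667 [118.03    -0.8564  -1.9658   5.1171   0.2382   0.6354   0.2161   0.1865] sdMz 0.034
```

View pics/a4.png

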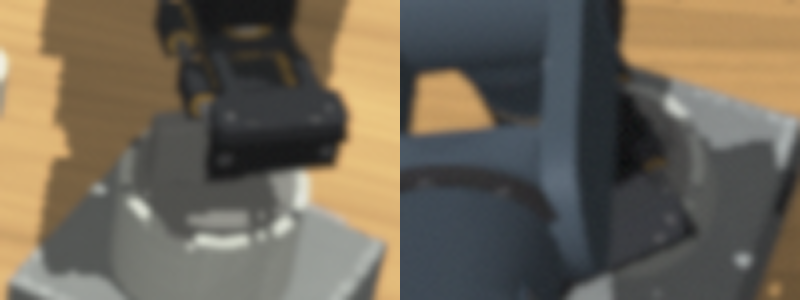

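The picture shows the cap flat on the rim, the grip still closed on the bar and the bar turned towards the rib. Yaw is steady at 118°, spring moment is present, z = 0.1865 and the finger opening is unchanged, so the lid hasn't slipped. Handing in.

```bash
python3 -c "
from rig import ticket
print(ticket.hand_in())"
```

```text
the job is handed in; nothing more can be done
None
```

The job is handed in: the drawer is pushed fully shut, and the lid is seated flat, twisted clockwise to about half way (roughly 0.77 rad on the ring, no lock click) and still gripped and held still.

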